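Sort finished tool handles into their stock trays

ROBOT

A 6-joint arm with a two-finger parallel gripper is mounted at the origin on the work surface. World frame = base frame: x ahead of the robot, y to its left, z up, the work surface at z = 0. Lengths are in m, angles in rad, forces in N, time in s.
With the tool pointing down it reaches from about 0.275 to 0.775 m from the base axis. Payload 14.6 kg.
Tool frame: the origin (TCP) lies on the mounting face of the last link; the fingertips stand tcp_to_tips ahead of it and the grasp point (between the pads) lies 155 mm ahead of it (tcp_to_tips is the distance from the TCP to the fingertips, in m); z points along the fingers, x is the direction in which the jaws open and shut, and the axes are right-handed (so a half turn about z gives the same grasp; the last joint's range is limited). The gripper opens to 85 mm and grips with 20 to 120 N. Pads are 22 mm wide; open, the fingers measure 114 mm over their backs; the gripper's body (76 mm by 85 mm) begins 54 mm behind the grasp point. The pads swing forward as they close: fully open they stand 13 mm farther back than shut.
Start: joints at [1.09, 0.263, -0.048, 1.259, 0, 1.415], TCP at [0.168, 0.497, 0.405] pointing down, gripper open.
Joint ranges: [-2.65, 2.65], [-0.89, 1.7], [-1.18, 1.37], [-2.13, 2.11], [-1.35, 1.29], [-3.14, 3.14]. Speed limits (rad/s): [1.89, 1.89, 2.57, 2.79, 3.14, 3.14].

INTERFACE

Orientations are given as a unit quaternion [w, x, y, z].
In Python, from rig import * gives the robot as it stands.
- The arm moves only by the tool jog_arm, never from a script. Its argument "moves" is a list of rows, each a list of 3 entries, a list of its own where there are three numbers: the shift along the tool's x, y, z in m, then the turn, a rotation vector about the tool's x, y, z in rad, then the closure, from 0 (fully open) to 1 (shut). A call has 1 to 8 rows; each row shifts and turns the commanded pose from where the row before left it, along the tool's axes as they then stand; what a row does not reach is not made up. A row lasts 1/10 s, in which the tool goes at most 50 mm and 8.59 degrees, less where a joint would pass 70% of its speed; a pose out of reach is approached as far as the arm can. A call with a gripper value outside its range is refused whole. The fingers move at their own pace and stop on an object; "grip_force" is the grip in N (left out, the last holds). Time passes only in rows, so rows that do not move let the fingers close. It gives the time, the measured TCP pose, the force and the opening at its end, in the units of the state.
- get_state(): the state, without advancing time (a new reading comes with each control period).
- get_image(name): name is "side" or "top" or "wrist"; returns the picture (420x560x3 uint8, blue, green, red); there is no depth.
- camera_model(name): a dict with "vfov" (degrees; the focal length in pixels is half the picture's height over the tangent of half this angle, whatever the lens; pixels are square), "cx", "cy" (the principal point, pixels), "origin" and "attitude" of the camera in the world. Camera axes: x right, y down, z forward; pixel columns grow to the right and rows downward; lengths in m; the calibration is good to about 2 mm. A picture is of the moment at which its call begins: read the wrist's pose just before it. camera_model takes no time and is no camera call; for the wrist camera it gives the pose at the moment of the call.
- sign_off(): hands the job in, once; it reports no verdict.
The state is a dict: "time_s": time; "q": joint angles; "qvel": joint speeds; "tau": joint torques, N m; "eef_pos": TCP position; "orientation": TCP orientation; "contact_force": force on the tool from outside, world axes, zero at the start; "wrist_torque": the same for the moment, N m; "gripper_width": opening from 0.0 (shut) to 1.0 (fully open).
Only numpy, scipy, OpenCV 4.12 (cv2) and the standard library are available. Lean on these libraries where they do the work, as an engineer would, in place of code of your own. Each camera call takes 0.05 s, during which the arm holds its last target. There are 200 camera calls.

TASK

Sort the five finished parts on the bench into the three stock trays: each goes into the empty near bay of the tray whose far bay already holds parts of its kind. Lay the two chisel handles flat side by side on the tray floor, lengthwise from near to far, stand the two round plane knobs upright on their feet, and lay the curved plane handle flat on its side. Set each part down rather than dropping it, and leave the wax tin and the sanding block where they are.

Things in the scene. Friction and masses are not known exactly. Their poses are not given: they have to be found in the camera images.
- handle_a: octagonal wooden bench-chisel handle with brass ferrule, lying, 112 mm long, 28 mm across flats, 70 g. Origin: on its centre line at mid-length, 14 above its support; x along it, ferrule end at +x. Octagonal from x = -52 to +22 (grip across it at the origin), then round neck and 20 mm ferrule. Loose.
- handle_b: second chisel handle, the same as handle_a: octagonal wooden bench-chisel handle with brass ferrule, lying, 112 mm long, 28 mm across flats, 70 g. Origin: on its centre line at mid-length, 14 above its support; x along it, ferrule end at +x. Octagonal from x = -52 to +22 (grip across it at the origin), then round neck and 20 mm ferrule. Loose.
- knob_a: turned wooden front knob of a bench plane, standing, 62 mm high, 60 g: foot 36 diameter, waist 25, rounded head 37 diameter at 41 to 48 high (grip there from any side). Origin: centre of the foot's underside, z up along its axis. Loose.
- knob_b: second plane knob, the same as knob_a: turned wooden front knob of a bench plane, standing, 62 mm high, 60 g: foot 36 diameter, waist 25, rounded head 37 diameter at 41 to 48 high (grip there from any side). Origin: centre of the foot's underside, z up along its axis. Loose.
- tote: curved wooden rear handle of a bench plane, lying on its side, 24 mm thick, 90 g. Origin: middle of grip and thickness, 12 above its support; z across the thickness; x from foot (x -56 to -41, y -22 to +40) to top with horn (x +26 to +52, y -26 to +21). From x -15 to +20 a straight bar 27 wide in y: grip across it at the origin. Loose.
- handle_tray: fixed two-bay tray, 244 x 181 mm, red-brown sides, pale laths. Far bay: two chisel handles lying crosswise, pinned down, up to 68 high. Near bay empty, inside 145 (x) by 165 (y), floor 6 above the bench, walls 8 thick, tops at 40. Origin: centre of the near bay at bench height; x from near to far bay, z up. The trays differ only in their stock.
- knob_tray: fixed two-bay tray, 244 x 181 mm, red-brown sides, pale laths. Far bay: four standing plane knobs, pinned down, up to 68 high. Near bay empty, inside 145 (x) by 165 (y), floor 6 above the bench, walls 8 thick, tops at 40. Origin: centre of the near bay at bench height; x from near to far bay, z up. The trays differ only in their stock.
- tote_tray: fixed two-bay tray, 244 x 181 mm, red-brown sides, pale laths. Far bay: two curved plane handles lying flat, one on the other, pinned down, up to 68 high. Near bay empty, inside 145 (x) by 165 (y), floor 6 above the bench, walls 8 thick, tops at 40. Origin: centre of the near bay at bench height; x from near to far bay, z up. The trays differ only in their stock.
- wax_tin: bystander: closed round metal wax tin, 84 mm diameter, 32 mm high, loose. Origin: centre of its underside. Not to be moved.
- sanding_block: bystander: cork sanding block 105 (x) x 62 (y) x 32 mm high, loose. Origin: centre of its underside. Not to be moved.
Things that resemble listed ones, but are neither listed nor needed, are in the scene too. Leave any blue look-alike of the knob_b alone.

How it is judged:
By the outcome, as a careful person would: the job done as asked, in the order asked, and still so for the second after the job is handed in, with the robot touching nothing.
It also fails if it takes over 128 s, if anything falls off the work surface, if the arm or the gripper's body presses on something with over 40 N, if the wrist force passes 120 N, or if a joint passes its speed limit or range.

## Working session

There is one attempt and no reset: what is moved stays moved. The work goes in short steps, Python scripts to look and compute and a tool call to move; the robot and the scene stay as the last step left them, time stands still between calls to the robot, and variables do not carry over. Pictures are saved under pics/ and viewed, about 12 in all and at most 16, crops included, and the job is handed in when it is done.

Besides the shell and the picture viewer there is one more tool, called after ">>>" as name([rows], argument=value, ...), one row to a line, values as JSON. jog_arm: Moves the arm, as the interface text tells. Its arguments: {"type":"object","properties":{"moves":{"type":"array"},"grip_force":{"type":"number"}},"required":["moves"]}

```bash
ls; mkdir -p pics; python3 - <<'E'
from rig import *
import cv2
s=get_state();print(s)
for n in("top","side","wrist"):
    print(n,camera_model(n)); cv2.imwrite(f"pics/{n}0.png",get_image(n))
import rig;print([a for a in dir(rig) if a[0]!='_'])
E
```

```text
pics
{'time_s': 0.0, 'q': array([ 1.08975587e+00,  2.63507958e-01, -4.89233364e-02,  1.25937426e+00,
        1.33370443e-05,  1.41551279e+00]), 'qvel': array([ 0.00119369, -0.00082501, -0.00120842, -0.0006852 , -0.00080655,
        0.00104105]), 'tau': array([ 3.51259063e-03, -6.37608862e+01,  3.84563971e+01,  1.36229963e-02,
        1.15465655e-04, -1.27359644e-05]), 'eef_pos': array([0.16796886, 0.49731434, 0.40423775]), 'orientation': array([ 2.21333953e-04,  8.12411736e-01,  5.83083970e-01, -4.53529941e-04]), 'contact_force': array([0.18073143, 0.40076814, 0.91443204]), 'wrist_torque': array([0.00234108, 0.00188653, 0.02816691]), 'gripper_width': 0.9984967703244728}
top {'vfov': 44.02114294641268, 'cx': 276.9117490782944, 'cy': 215.172255364266, 'origin': array([ 0.37837924, -0.00997052,  1.27305908]), 'attitude': array([-0.03261953,  0.71389553, -0.69852861,  0.03670044])}
side {'vfov': 52.96508230261503, 'cx': 282.2820874994069, 'cy': 204.1284271592702, 'origin': array([ 0.36629674, -0.91835166,  0.72937463]), 'attitude': array([-0.44926341,  0.88952801, -0.07385091,  0.03805728])}
wrist {'vfov': 67.00473219356803, 'cx': 280.683580377986, 'cy': 210.56978452716606, 'origin': array([0.09715937, 0.52033961, 0.37212988]), 'attitude': array([0.11945124, 0.80363137, 0.57681457, 0.08481144])}
['Unreachable', 'camera_model', 'get_image', 'get_state', 'sign_off', 'tcp_to_tips']
```

View pics/top0.png

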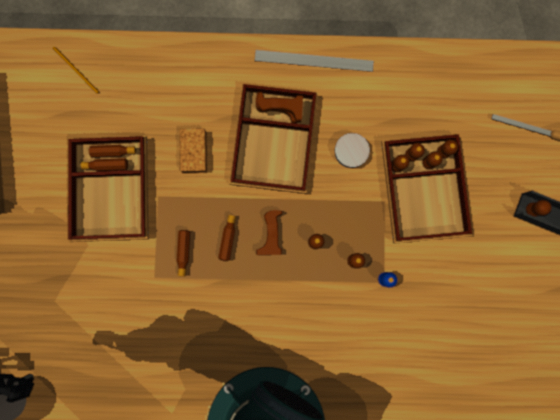

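View pics/side0.png

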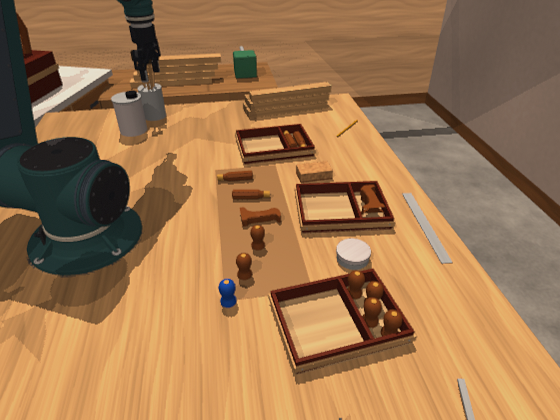

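The top view shows the handle tray at left (107,188), the tote tray in the centre (274,138) and the knob tray at right (430,188). On the mat are handles at (183,252) and (228,238), the tote at (270,233), and brown knobs at (317,241) and (357,260). The blue look-alike is at (388,279). Another knob, mounted on a plane, is at (541,208); it is not loose on the mat and not ours. The side view agrees.

```bash
cat > h.py <<'E'
from rig import *
import numpy as np, cv2
from scipy.spatial.transform import Rotation as R
def rot(q): return R.from_quat([q[1],q[2],q[3],q[0]])
def cast(cm,px,z):
    px=np.atleast_2d(np.asarray(px,float)); f=210/np.tan(np.radians(cm["vfov"]/2))
    d=np.c_[(px[:,0]-cm["cx"])/f,(px[:,1]-cm["cy"])/f,np.ones(len(px))]
    d=rot(cm["attitude"]).apply(d); o=np.array(cm["origin"])
    return o+d*((z-o[2])/d[:,2])[:,None]
def blobs(m,amin):
    n,l,st,c=cv2.connectedComponentsWithStats(m.astype(np.uint8))
    return [(l==i,st[i],c[i]) for i in range(1,n) if st[i,4]>=amin]
E
python3 - <<'E'
from h import *
im=cv2.imread("pics/top0.png"); cm=camera_model("top")
b,g,r=[im[...,i].astype(int) for i in range(3)]
for p in [(183,248),(228,240),(270,233),(317,241),(200,220),(165,240),(240,150),(70,190),(182,268),(230,219)]: print(p,im[p[1],p[0]])
hsv=cv2.cvtColor(im,cv2.COLOR_BGR2HSV)
part=(r-b>35)&(g*1.0/(r+1)<0.55); part[:198]=0; part[285:]=0; part[:,:155]=0; part[:,388:]=0
for m,s,c in blobs(part,40):
    pts=np.argwhere(m)[:,::-1]; z=.014
    w=cast(cm,pts,.014)[:,:2]; mr=cv2.minAreaRect(w.astype(np.float32)*1000)
    print("part",s,c.round(1),"w14",w.mean(0).round(4),"rect",np.round(mr[0],1),np.round(mr[1],1),round(mr[2],1))
dark=(r<95)&(r>g*1.4)&(r>20)
dark[195:]=dark[195:]&((np.arange(560)<150)|(np.arange(560)>386))
for m,s,c in blobs(dark,300):
    pts=np.argwhere(m)[:,::-1]; w=cast(cm,pts,.04)[:,:2]; mr=cv2.minAreaRect(w.astype(np.float32)*1000)
    print("dark",s,np.round(mr[0],1),np.round(mr[1],1),round(mr[2],1), cv2.boxPoints(mr).round(0).tolist())
cv2.imwrite("pics/m.png",np.hstack([part,dark]).astype(np.uint8)*255)
import rig; print(rig.tcp_to_tips)
E
```

```text
(183, 248) [ 15  51 109]
(228, 240) [ 13  47 102]
(270, 233) [ 15  50 109]
(317, 241) [ 23 123 176]
(200, 220) [ 43  94 139]
(165, 240) [ 47  97 143]
(240, 150) [36 71 97]
(70, 190) [13 23 71]
(182, 268) [ 12  70 122]
(230, 219) [ 18 117 173]
part [257 210  26  45 630] [271.  234.5] w14 [ 0.4551 -0.0027] rect [461.    1.1] [ 58.2 108.2] 89.8
part [219 223  16  38 417] [226.7 241.9] w14 [0.4346 0.1042] rect [436.3 104. ] [28.  92.3] 81.4
part [177 230  13  39 429] [182.9 248.3] w14 [0.417  0.2096] rect [415.5 209.6] [28.8 91.6] 88.5
part [309 234  16  15 159] [315.9 241.1] w14 [ 0.4413 -0.1118] rect [ 441.6 -113.2] [33.9 36.4] 1.2
part [348 253  17  15 181] [355.8 260.3] w14 [ 0.3969 -0.209 ] rect [ 397.7 -209.4] [33.9 38.7] 0.5
dark [ 231   85   91  109 2592] [687.6 -10.8] [194.7 248.6] 84.2 [[554.0, -95.0], [801.0, -120.0], [821.0, 74.0], [574.0, 99.0]]
dark [   0  116   16   98 1030] [609.6 633.4] [236.6  35.6] 4.2 [[490.0, 642.0], [493.0, 607.0], [729.0, 624.0], [726.0, 660.0]]
dark [ 385  135   88  106 3046] [ 577.  -376.9] [243.  185.4] 6.9 [[445.0, -300.0], [468.0, -484.0], [709.0, -454.0], [686.0, -270.0]]
dark [  68  136   87  104 3295] [559.2 382.2] [245.1 204.8] 2.7 [[432.0, 479.0], [442.0, 274.0], [687.0, 286.0], [677.0, 490.0]]
dark [526 199  26  18 323] [ 530.7 -642.6] [38.1 63.2] 15.2 [[504.0, -617.0], [521.0, -678.0], [557.0, -668.0], [541.0, -607.0]]
dark [ 96 334  54  26 709] [184.4 336.4] [128.2  50.8] 87.3 [[156.0, 274.0], [207.0, 271.0], [213.0, 399.0], [162.0, 402.0]]
dark [  0 353  34  26 352] [137.3 578.5] [57.2 76. ] 3.8 [[106.0, 615.0], [111.0, 539.0], [168.0, 543.0], [163.0, 618.0]]
dark [ 26 376  30  29 564] [ 84.8 519.7] [62.  66.4] 3.9 [[52.0, 551.0], [56.0, 484.0], [118.0, 489.0], [113.0, 555.0]]
0.1734
```

```bash
cat >> h.py <<'E'
def plan(x,y,z,yaw,n):
    """rows (n equal steps) from the measured pose to TCP target, jaw (tool x) heading yaw deg"""
    s=get_state(); Rm=rot(s["orientation"]); p=s["eef_pos"]
    t=np.radians(yaw); X=np.array([np.cos(t),np.sin(t),0]); Z=np.array([0,0,-1.]); 
    T=R.from_matrix(np.c_[X,np.cross(Z,X),Z]); rv=(Rm.inv()*T).as_rotvec()
    print("now",p.round(4),"yaw",np.degrees(np.arctan2(*Rm.as_matrix()[[1,0],0])).round(1),"grip",round(s["gripper_width"],3),"t",round(s["time_s"],1))
    print("total tool shift",Rm.inv().apply(np.array([x,y,z])-p).round(4),"rot",rv.round(4))
    d=(np.array([x,y,z])-p)/n
    for i in range(n):
        print([Rm.inv().apply(d).round(3).tolist(),(rv/n).round(3).tolist()]); Rm=Rm*R.from_rotvec(rv/n)
E
python3 -c "
from h import *
plan(.37,.27,.40,90,8)"
```

```text
now [0.168  0.4973 0.4043] yaw 71.3 grip 1.002 t 0.1
total tool shift [-0.1507  0.2641  0.0044] rot [-3.000e-04  8.000e-04 -3.258e-01]
[[-0.019, 0.033, 0.001], [-0.0, 0.0, -0.041]]
[[-0.02, 0.032, 0.001], [-0.0, 0.0, -0.041]]
[[-0.021, 0.031, 0.001], [-0.0, 0.0, -0.041]]
[[-0.023, 0.03, 0.001], [-0.0, 0.0, -0.041]]
[[-0.024, 0.03, 0.001], [-0.0, 0.0, -0.041]]
[[-0.025, 0.029, 0.001], [-0.0, 0.0, -0.041]]
[[-0.026, 0.027, 0.001], [-0.0, 0.0, -0.041]]
[[-0.027, 0.026, 0.001], [-0.0, 0.0, -0.041]]
```

>>> jog_arm([
  [[-0.019, 0.033, 0], [0, 0, -0.041], 0],
  [[-0.02, 0.032, 0], [0, 0, -0.041], 0],
  [[-0.021, 0.031, 0], [0, 0, -0.041], 0],
  [[-0.023, 0.03, 0], [0, 0, -0.041], 0],
  [[-0.024, 0.03, 0], [0, 0, -0.041], 0],
  [[-0.025, 0.029, 0], [0, 0, -0.041], 0],
  [[-0.026, 0.027, 0], [0, 0, -0.041], 0],
  [[-0.027, 0.026, 0], [0, 0, -0.041], 0],
])

```text
time_s: 0.95
eef_pos: [0.3701, 0.27, 0.4046]
orientation: [-0.0, 0.706, 0.708, -0.0]
contact_force: [-0.2, -0.2, -0.5]
gripper_width: 0.998
```

>>> jog_arm([
  [[0, 0, 0], [0, 0, 0], 0],
  [[0, 0, 0], [0, 0, 0], 0],
])

```text
time_s: 1.15
eef_pos: [0.3696, 0.2709, 0.4045]
orientation: [-0.0, 0.707, 0.707, -0.0]
contact_force: [-0.8, -0.2, 0.1]
gripper_width: 1.0
```

```bash
python3 - <<'E'
from h import *
import pickle
print(get_state()["eef_pos"]);cm=camera_model("wrist"); im=get_image("wrist"); cv2.imwrite("pics/w1.png",im); pickle.dump(cm,open("w1.pkl","wb"))
E
```

```text
[0.3696189  0.27089078 0.40451662]
```

View pics/w1.png

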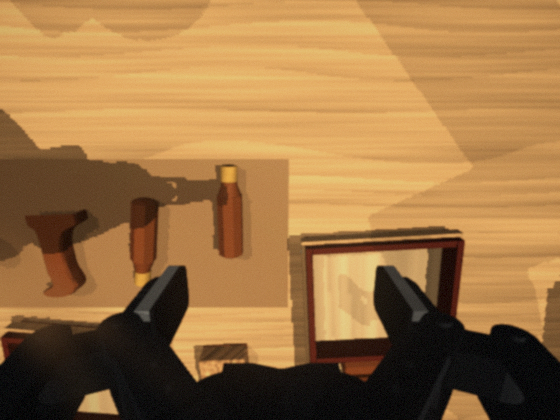

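Wrist view: handle with its ferrule up (towards the robot) at (231,212), the other handle at (144,242) partly behind a finger, the tote at left, and the handle tray's near bay with wall-top corners near (303,244) and (462,238).

```bash
python3 - <<'E'
from h import *
import pickle
im=cv2.imread("pics/w1.png"); cm=pickle.load(open("w1.pkl","rb"))
b,g,r=[im[...,i].astype(int) for i in range(3)]
roi=np.zeros(b.shape,bool); roi[150:300,195:270]=1
for nm,(x0,x1,y0,y1) in {"L":(205,260,150,275),"R":(120,170,185,290)}.items():
    m=((g/(r+1)<.52)|((r>150)&(b<60)))&(r>60)
    z=np.zeros_like(m); z[y0:y1,x0:x1]=m[y0:y1,x0:x1]
    for mm,s,c in blobs(z,150):
        pts=np.argwhere(mm)[:,::-1]
        w=cast(cm,pts,.014)[:,:2]*1000; mr=cv2.minAreaRect(w.astype(np.float32))
        print(nm,s,np.round(mr[0],1),np.round(mr[1],1),round(mr[2],1),cv2.boxPoints(mr).round(0).tolist())
dark=(r<110)&(r>25)&(g/(r+1)<.5)
for u in (320,350,380,420,450): 
    c=np.where(dark[225:300,u])[0]+225; print("col",u,c[:1],c[c<262].max(), cast(cm,[(u,c[0]),(u,c[c<262].max())],.04)[:,:2].round(4).tolist())
for v in (260,290,320,340):
    c=np.where(dark[v,290:480])[0]+290; L=c[c<340];Rr=c[c>425]
    print("row",v,L.min(),L.max(),Rr.min(),Rr.max(),cast(cm,[(L.min(),v),(L.max(),v),(Rr.min(),v),(Rr.max(),v)],.04)[:,:2].round(4).tolist())
E
```

```text
L [ 218  165   24   94 1532] [406.8 209.3] [ 27.5 115.6] 87.9 [[349.0, 198.0], [464.0, 193.0], [465.0, 221.0], [350.0, 225.0]]
R [ 131  200   26   87 1393] [447.3 102.4] [ 29.8 113.6] 82.2 [[389.0, 95.0], [502.0, 80.0], [506.0, 109.0], [393.0, 125.0]]
col 320 [249] 252 [[0.441, 0.3147], [0.4447, 0.3149]]
col 350 [247] 251 [[0.4385, 0.3487], [0.4434, 0.349]]
col 380 [245] 249 [[0.436, 0.3825], [0.441, 0.3829]]
col 420 [240] 247 [[0.43, 0.4269], [0.4385, 0.428]]
col 450 [240] 261 [[0.43, 0.4607], [0.4559, 0.4647]]
row 260 307 311 442 461 [[0.4547, 0.3003], [0.4547, 0.3049], [0.4546, 0.4553], [0.4546, 0.4771]]
row 290 308 312 439 457 [[0.4936, 0.3024], [0.4936, 0.3072], [0.4936, 0.4575], [0.4936, 0.4788]]Traceback (most recent call last):
  File "<stdin>", line 18, in <module>
    return umr_minimum(a, axis, None, out, keepdims, initial, where)
ValueError: zero-size array to reduction operation minimum which has no identity
```

>>> jog_arm([
  [[-0.02, 0.012, 0.02], [0, 0, 0.012], 0],
  [[-0.02, 0.012, 0.02], [0, 0, 0.012], 0],
  [[-0.0216, 0.013, 0.03], [0, 0, 0.012], 0],
  [[0, 0, 0.04], [0, 0, 0], 0],
  [[0, 0, 0.04], [0, 0, 0], 0],
  [[0, 0, 0.035], [0, 0, 0], 0],
  [[0, 0, 0.025], [0, 0, 0], 0],
  [[0, 0, 0.0], [0, 0, 0], 0],
])

```text
time_s: 2.0
eef_pos: [0.4041, 0.21, 0.1924]
orientation: [-0.001, 0.718, 0.696, -0.002]
contact_force: [0.7, -0.1, 0.6]
gripper_width: 1.0
```

```bash
python3 - <<'E'
from h import *
plan(.4065,.2093,.178,87.9,1)
cv2.imwrite("pics/w2.png",get_image("wrist"))
E
```

```text
now [0.4041 0.21   0.1924] yaw 88.1 grip 1.0 t 2.0
total tool shift [-0.0006  0.0025  0.0144] rot [-0.0046  0.0015  0.0042]
[[-0.001, 0.003, 0.014], [-0.005, 0.002, 0.004]]
```

View pics/w2.png

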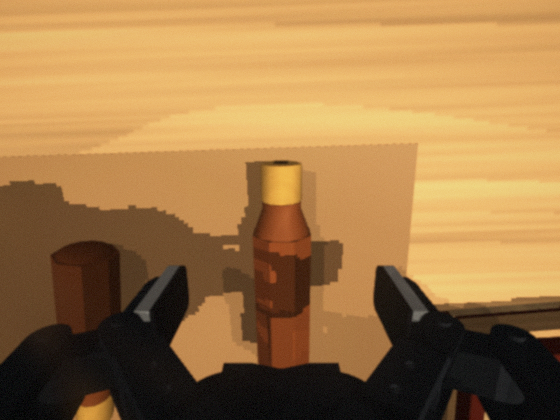

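The handle sits at column 281, midway between the fingers.

>>> jog_arm([
  [[-0.0005, 0.0025, 0.0145], [-0.004, 0.001, 0.004], 0],
  [[0, 0, 0], [0, 0, 0], 0.4],
  [[0, 0, 0], [0, 0, 0], 0.9],
  [[0, 0, 0], [0, 0, 0], 0.9],
  [[0, 0, 0], [0, 0, 0], 0.9],
  [[0, 0, 0], [0, 0, 0], 0.9],
  [[0, 0, 0], [0, 0, 0], 0.9],
  [[0, 0, 0], [0, 0, 0], 0.9],
], grip_force=40)

```text
time_s: 2.85
eef_pos: [0.4084, 0.2089, 0.1811]
orientation: [0.001, 0.72, 0.694, 0.002]
contact_force: [-2.2, 0.2, 11.2]
gripper_width: 0.314
```

>>> jog_arm([
  [[0, 0, -0.02], [0, 0, 0], 0.9],
  [[0, 0, -0.03], [0, 0, 0], 0.9],
  [[0, 0, -0.04], [0, 0, 0], 0.9],
  [[0, 0, -0.02], [0, 0, 0], 0.9],
  [[0, 0, 0], [0, 0, 0], 0.9],
  [[0, 0, 0], [0, 0, 0], 0.9],
])

```text
time_s: 3.45
eef_pos: [0.4076, 0.2086, 0.2901]
orientation: [0.001, 0.72, 0.694, 0.002]
contact_force: [-0.3, -0.3, -1.1]
gripper_width: 0.315
```

```bash
python3 - <<'E'
from h import *
print(get_state()["contact_force"],get_state()["orientation"])
plan(.516-.0017,.391+.032,.29,93,8)
cv2.imwrite("pics/w3.png",get_image("wrist"))
E
```

```text
[-0.32051901 -0.31428805 -1.0791468 ] [0.00119146 0.72035247 0.69360432 0.00198862]
now [0.4076 0.2086 0.2901] yaw 87.8 grip 0.315 t 3.5
total tool shift [0.2182 0.0985 0.0008] rot [ 0.0045 -0.001  -0.0902]
[[0.027, 0.012, 0.0], [0.001, -0.0, -0.011]]
[[0.027, 0.013, 0.0], [0.001, -0.0, -0.011]]
[[0.027, 0.013, 0.0], [0.001, -0.0, -0.011]]
[[0.027, 0.013, 0.0], [0.001, -0.0, -0.011]]
[[0.027, 0.014, 0.0], [0.001, -0.0, -0.011]]
[[0.027, 0.014, 0.0], [0.001, -0.0, -0.011]]
[[0.026, 0.014, 0.0], [0.001, -0.0, -0.011]]
[[0.026, 0.014, 0.0], [0.001, -0.0, -0.011]]
```

View pics/w3.png

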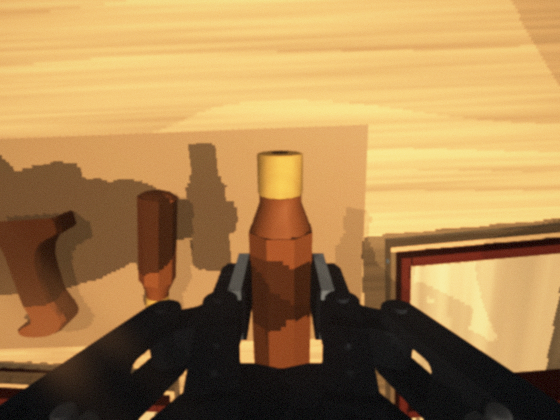

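Held straight, ferrule at (280,172).

>>> jog_arm([
  [[0.027, 0.012, 0], [0.001, 0, -0.011], 0.9],
  [[0.027, 0.013, 0], [0.001, 0, -0.011], 0.9],
  [[0.027, 0.013, 0], [0.001, 0, -0.011], 0.9],
  [[0.027, 0.013, 0], [0.001, 0, -0.011], 0.9],
  [[0.027, 0.014, 0], [0.001, 0, -0.011], 0.9],
  [[0.027, 0.014, 0], [0.001, 0, -0.011], 0.9],
  [[0.026, 0.014, 0], [0, 0, -0.011], 0.9],
  [[0.026, 0.014, 0], [0, 0, -0.011], 0.9],
])

```text
time_s: 4.3
eef_pos: [0.5149, 0.4238, 0.2885]
orientation: [-0.001, 0.689, 0.725, -0.002]
contact_force: [0.8, -0.3, 0.0]
gripper_width: 0.317
```

>>> jog_arm([
  [[0, 0, 0.03], [0, 0, 0], 0.9],
  [[0, 0, 0.03], [0, 0, 0], 0.9],
  [[0, 0, 0.02], [0, 0, 0], 0.9],
  [[0, 0, 0.01], [0, 0, 0], 0.9],
  [[0, 0, 0], [0, 0, 0], 0.9],
])

```text
time_s: 4.8
eef_pos: [0.514, 0.4225, 0.1984]
orientation: [-0.001, 0.689, 0.725, -0.002]
contact_force: [-0.3, -0.1, -0.9]
gripper_width: 0.312
```

```bash
python3 - <<'E'
from h import *
plan(.516-.0017,.391+.032,.188,93,1)
E
```

```text
now [0.514  0.4225 0.1984] yaw 92.9 grip 0.312 t 4.8
total tool shift [0.0004 0.0004 0.0104] rot [-0.005   0.0007 -0.0022]
[[0.0, 0.0, 0.01], [-0.005, 0.001, -0.002]]
```

>>> jog_arm([
  [[0, 0, 0.005], [-0.005, 0, 0], 0.9],
  [[0, 0, 0.003], [0, 0, 0], 0.9],
  [[0, 0, 0.002], [0, 0, 0], 0.9],
  [[0, 0, 0], [0, 0, 0], 0.9],
])

```text
time_s: 5.2
eef_pos: [0.5145, 0.4229, 0.1906]
orientation: [0.001, 0.689, 0.725, 0.002]
contact_force: [-0.9, -0.2, 0.4]
gripper_width: 0.312
```

>>> jog_arm([
  [[0, 0, 0.002], [0, 0, 0], 0.9],
  [[0, 0, 0.001], [0, 0, 0], 0.9],
  [[0, 0, 0], [0, 0, 0], 0.9],
])

```text
time_s: 5.5
eef_pos: [0.5145, 0.4229, 0.1874]
orientation: [0.001, 0.689, 0.725, 0.001]
contact_force: [0.0, 0.0, -0.2]
gripper_width: 0.314
```

>>> jog_arm([
  [[0, 0, 0.001], [0, 0, 0], 0.9],
  [[0, 0, 0.001], [0, 0, 0], 0.9],
  [[0, 0, 0.001], [0, 0, 0], 0.9],
  [[0, 0, 0], [0, 0, 0], 0.9],
])

```text
time_s: 5.9
eef_pos: [0.5144, 0.423, 0.1869]
orientation: [0.001, 0.689, 0.725, 0.003]
contact_force: [-9.9, -5.6, 29.4]
gripper_width: 0.318
```

>>> jog_arm([
  [[0, 0, -0.002], [0, 0, 0], 0.9],
  [[0, 0, 0], [0, 0, 0], 0.55],
  [[0, 0, 0], [0, 0, 0], 0.5],
  [[0, 0, 0], [0, 0, 0], 0.45],
  [[0, 0, 0], [0, 0, 0], 0.4],
  [[0, 0, -0.01], [0, 0, 0], 0.4],
  [[0, 0, -0.04], [0, 0, 0], 0.4],
  [[0, 0, -0.05], [0, 0, 0], 0.4],
])

```text
time_s: 6.7
eef_pos: [0.5137, 0.4224, 0.2866]
orientation: [0.0, 0.689, 0.725, -0.0]
contact_force: [0.8, -0.2, 0.9]
gripper_width: 0.596
```

```bash
python3 - <<'E'
from h import *
import pickle
plan(.447,.1024,.29,82.2,8)
pickle.dump(camera_model("wrist"),open("w4.pkl","wb"))
cv2.imwrite("pics/w4.png",get_image("wrist"))
E
```

```text
now [0.5137 0.4224 0.2866] yaw 92.9 grip 0.596 t 6.7
total tool shift [-0.3163 -0.0826 -0.0031] rot [1.000e-04 7.000e-04 1.863e-01]
[[-0.04, -0.01, -0.0], [0.0, 0.0, 0.023]]
[[-0.04, -0.009, -0.0], [0.0, 0.0, 0.023]]
[[-0.04, -0.008, -0.0], [0.0, 0.0, 0.023]]
[[-0.04, -0.008, -0.0], [0.0, 0.0, 0.023]]
[[-0.04, -0.007, -0.0], [0.0, 0.0, 0.023]]
[[-0.04, -0.006, -0.0], [0.0, 0.0, 0.023]]
[[-0.041, -0.005, -0.0], [0.0, 0.0, 0.023]]
[[-0.041, -0.004, -0.0], [0.0, 0.0, 0.023]]
```

View pics/w4.png

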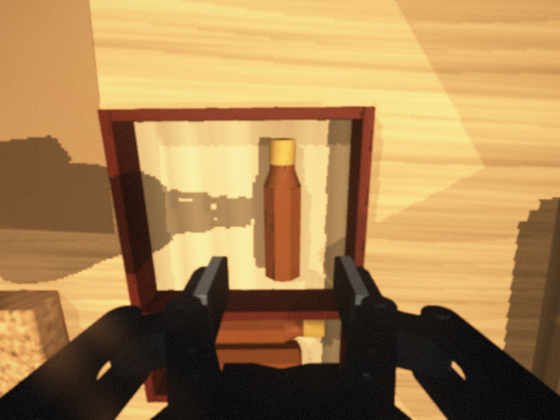

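Handle lies flat in the bay, axis at column 282, clear of the walls (bay from 148 to 350).

>>> jog_arm([
  [[-0.04, -0.01, 0], [0, 0, 0.023], 0.4],
  [[-0.04, -0.009, 0], [0, 0, 0.023], 0.3],
  [[-0.04, -0.008, 0], [0, 0, 0.023], 0.25],
  [[-0.04, -0.008, 0], [0, 0, 0.023], 0.25],
  [[-0.04, -0.007, 0], [0, 0, 0.023], 0.25],
  [[-0.04, -0.006, 0], [0, 0, 0.023], 0.25],
  [[-0.04, -0.005, 0], [0, 0, 0.023], 0.25],
  [[-0.037, -0.029, 0], [0, 0, 0.023], 0.25],
])

```text
time_s: 7.55
eef_pos: [0.4242, 0.1084, 0.2865]
orientation: [0.001, 0.753, 0.658, 0.002]
contact_force: [1.1, -0.4, 0.2]
gripper_width: 0.75
```

>>> jog_arm([
  [[0, 0, 0], [0, 0, 0], 0.25],
  [[0, 0, 0], [0, 0, 0], 0.25],
])

```text
time_s: 7.75
eef_pos: [0.4229, 0.1095, 0.2867]
orientation: [0.001, 0.753, 0.658, 0.002]
contact_force: [1.0, 0.0, 0.4]
gripper_width: 0.749
```

```bash
python3 - <<'E'
from h import *
cm=camera_model("wrist");im=get_image("wrist");cv2.imwrite("pics/w5.png",im)
b,g,r=[im[...,i].astype(int) for i in range(3)]
m=(g/(r+1)<.52)&(r>60)
for mm,s,c in blobs(m,400):
    pts=np.argwhere(mm)[:,::-1]; w=cast(cm,pts,.014)[:,:2]*1000; mr=cv2.minAreaRect(w.astype(np.float32))
    print(s,np.round(mr[0],1),np.round(mr[1],1),round(mr[2],1))
plan(.447,.1024,.18,82.2,1)
E
```

```text
[ 259  170   36  112 3083] [436.7 103.4] [27.1 95.1] 81.1
[ 104  201   84  105 3209] [448.2   5.3] [83.5 68. ] 4.7
[ 539  210   21  165 1501] [533.7 328. ] [164.7  10.2] 3.3
now [0.4235 0.1101 0.2866] yaw 82.3 grip 0.747 t 7.8
total tool shift [-0.0047  0.0238  0.1067] rot [ 0.0045 -0.002   0.002 ]
[[-0.005, 0.024, 0.107], [0.004, -0.002, 0.002]]
```

View pics/w5.png

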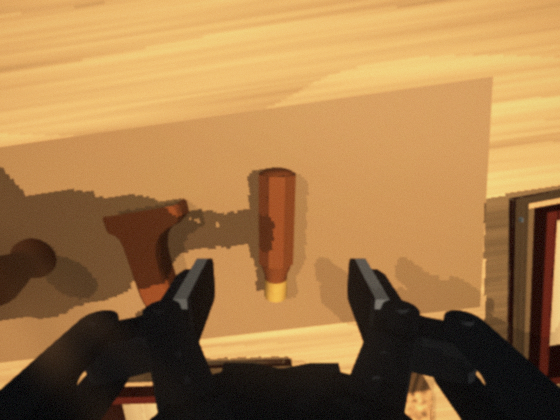

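Second handle at column 277, centred between the fingers; the tool still has to go about 24 mm farther out.

>>> jog_arm([
  [[-0.005, 0.023, 0.01], [0.004, -0.002, 0.005], 0.25],
  [[0, 0, 0.035], [0, 0, 0], 0.25],
  [[0, 0, 0.035], [0, 0, 0], 0.25],
  [[0, 0, 0.024], [0, 0, 0], 0.25],
  [[0, 0, 0], [0, 0, 0], 0.25],
])

```text
time_s: 8.3
eef_pos: [0.4449, 0.1027, 0.1797]
orientation: [-0.002, 0.754, 0.657, -0.002]
contact_force: [-0.5, -0.8, 0.4]
gripper_width: 0.75
```

```bash
python3 - <<'E'
from h import *
plan(.446,.1025,.181,81.9,1)
E
```

```text
now [0.4449 0.1027 0.1797] yaw 82.1 grip 0.75 t 8.3
total tool shift [-0.0001  0.0011 -0.0013] rot [-0.0051  0.0011  0.0038]
[[-0.0, 0.001, -0.001], [-0.005, 0.001, 0.004]]
```

>>> jog_arm([
  [[0, 0.001, -0.0015], [-0.005, 0, 0.004], 0.5],
  [[0, 0, 0], [0, 0, 0], 0.9],
  [[0, 0, 0], [0, 0, 0], 0.9],
  [[0, 0, 0], [0, 0, 0], 0.9],
  [[0, 0, 0], [0, 0, 0], 0.9],
  [[0, 0, 0], [0, 0, 0], 0.9],
])

```text
time_s: 8.9
eef_pos: [0.4469, 0.1021, 0.1849]
orientation: [0.002, 0.756, 0.655, 0.002]
contact_force: [-1.5, 2.2, 8.5]
gripper_width: 0.311
```

>>> jog_arm([
  [[0, 0, -0.02], [0, 0, 0], 0.9],
  [[0, 0, -0.03], [0, 0, 0], 0.9],
  [[0, 0, -0.03], [0, 0, 0], 0.9],
  [[0, 0, -0.03], [0, 0, 0], 0.9],
  [[0, 0, 0], [0, 0, 0], 0.9],
])

```text
time_s: 9.4
eef_pos: [0.4467, 0.1021, 0.2976]
orientation: [0.004, 0.756, 0.655, 0.004]
contact_force: [0.1, 0.8, -0.3]
gripper_width: 0.313
```

```bash
python3 - <<'E'
from h import *
plan(.516+.0017,.391-.032,.29,93,8)
E
```

```text
now [0.4467 0.1021 0.2976] yaw 81.8 grip 0.313 t 9.4
total tool shift [0.2644 0.0337 0.0082] rot [ 0.0107  0.0002 -0.195 ]
[[0.033, 0.004, 0.001], [0.001, 0.0, -0.024]]
[[0.033, 0.005, 0.001], [0.001, 0.0, -0.024]]
[[0.033, 0.006, 0.001], [0.001, 0.0, -0.024]]
[[0.033, 0.007, 0.001], [0.001, 0.0, -0.024]]
[[0.032, 0.007, 0.001], [0.001, 0.0, -0.024]]
[[0.032, 0.008, 0.001], [0.001, 0.0, -0.024]]
[[0.032, 0.009, 0.001], [0.001, 0.0, -0.024]]
[[0.032, 0.01, 0.001], [0.001, 0.0, -0.024]]
```

>>> jog_arm([
  [[0.033, 0.004, 0.001], [0.001, 0, -0.024], 0.9],
  [[0.033, 0.005, 0.001], [0.001, 0, -0.024], 0.9],
  [[0.033, 0.006, 0.001], [0.001, 0, -0.024], 0.9],
  [[0.033, 0.007, 0.001], [0.001, 0, -0.024], 0.9],
  [[0.032, 0.007, 0.001], [0.001, 0, -0.024], 0.9],
  [[0.032, 0.008, 0.001], [0.001, 0, -0.024], 0.9],
  [[0.032, 0.009, 0.001], [0.001, 0, -0.024], 0.9],
  [[0.032, 0.01, 0.001], [0.001, 0, -0.024], 0.9],
])

```text
time_s: 10.2
eef_pos: [0.5171, 0.3601, 0.2853]
orientation: [-0.001, 0.689, 0.725, -0.002]
contact_force: [0.7, -0.4, -1.0]
gripper_width: 0.314
```

>>> jog_arm([
  [[0, 0, 0.03], [0, 0, 0], 0.9],
  [[0, 0, 0.03], [0, 0, 0], 0.9],
  [[0, 0, 0.02], [0, 0, 0], 0.9],
  [[0, 0, 0.008], [0, 0, 0], 0.9],
  [[0, 0, 0], [0, 0, 0], 0.9],
])

```text
time_s: 10.7
eef_pos: [0.5164, 0.3585, 0.1967]
orientation: [-0.002, 0.69, 0.724, -0.002]
contact_force: [0.5, -0.1, -0.2]
gripper_width: 0.313
```

```bash
python3 - <<'E'
from h import *
plan(.516+.0017,.391-.032,.191,93,1)
E
```

```text
now [0.5164 0.3585 0.1967] yaw 92.8 grip 0.313 t 10.7
total tool shift [0.0005 0.0013 0.0057] rot [-0.0054  0.001  -0.0032]
[[0.0, 0.001, 0.006], [-0.005, 0.001, -0.003]]
```

>>> jog_arm([
  [[0, 0.001, 0.003], [-0.005, 0.001, -0.003], 0.9],
  [[0, 0, 0.001], [0, 0, 0], 0.9],
  [[0, 0, 0], [0, 0, 0], 0.9],
])

```text
time_s: 11.0
eef_pos: [0.5179, 0.3587, 0.1939]
orientation: [0.0, 0.688, 0.725, 0.001]
contact_force: [0.1, 0.1, 0.1]
gripper_width: 0.313
```

>>> jog_arm([
  [[0, 0, 0.001], [0, 0, 0], 0.9],
  [[0, 0, 0.001], [0, 0, 0], 0.9],
  [[0, 0, 0], [0, 0, 0], 0.9],
])

```text
time_s: 11.3
eef_pos: [0.5176, 0.3586, 0.1912]
orientation: [0.0, 0.688, 0.725, 0.0]
contact_force: [0.8, -0.1, -1.3]
gripper_width: 0.316
```

>>> jog_arm([
  [[0, 0, 0.001], [0, 0, 0], 0.9],
  [[0, 0, 0.001], [0, 0, 0], 0.9],
  [[0, 0, 0], [0, 0, 0], 0.9],
])

```text
time_s: 11.6
eef_pos: [0.5175, 0.3586, 0.1909]
orientation: [0.0, 0.688, 0.725, 0.001]
contact_force: [-7.3, -4.2, 23.3]
gripper_width: 0.316
```

Contact. Back off a hair, release, then go up.

>>> jog_arm([
  [[0, 0, -0.0015], [0, 0, 0], 0.9],
  [[0, 0, 0], [0, 0, 0], 0.55],
  [[0, 0, 0], [0, 0, 0], 0.5],
  [[0, 0, 0], [0, 0, 0], 0.45],
  [[0, 0, 0], [0, 0, 0], 0.4],
  [[0, 0, -0.01], [0, 0, 0], 0.4],
  [[0, 0, -0.04], [0, 0, 0], 0.4],
  [[0, 0, -0.05], [0, 0, 0], 0.4],
])

```text
time_s: 12.4
eef_pos: [0.517, 0.3582, 0.2911]
orientation: [-0.001, 0.688, 0.725, -0.001]
contact_force: [1.0, 0.3, 0.1]
gripper_width: 0.597
```

```bash
python3 - <<'E'
from h import *
cv2.imwrite("pics/w6.png",get_image("wrist"))
# target: hover behind the knobs
plan(.43,-.16,.33,90,14)
E
```

```text
now [0.5183 0.359  0.3005] yaw 93.0 grip 0.607 t 12.4
total tool shift [-0.5135 -0.115  -0.0324] rot [ 0.0079 -0.0041  0.0523]
[[-0.037, -0.008, -0.002], [0.001, -0.0, 0.004]]
[[-0.037, -0.008, -0.002], [0.001, -0.0, 0.004]]
[[-0.037, -0.008, -0.002], [0.001, -0.0, 0.004]]
[[-0.037, -0.008, -0.002], [0.001, -0.0, 0.004]]
[[-0.037, -0.008, -0.002], [0.001, -0.0, 0.004]]
[[-0.037, -0.008, -0.002], [0.001, -0.0, 0.004]]
[[-0.037, -0.007, -0.002], [0.001, -0.0, 0.004]]
[[-0.037, -0.007, -0.002], [0.001, -0.0, 0.004]]
[[-0.037, -0.007, -0.002], [0.001, -0.0, 0.004]]
[[-0.037, -0.007, -0.002], [0.001, -0.0, 0.004]]
[[-0.037, -0.007, -0.002], [0.001, -0.0, 0.004]]
[[-0.037, -0.007, -0.002], [0.001, -0.0, 0.004]]
[[-0.037, -0.007, -0.002], [0.001, -0.0, 0.004]]
[[-0.037, -0.006, -0.002], [0.001, -0.0, 0.004]]
```

View pics/w6.png

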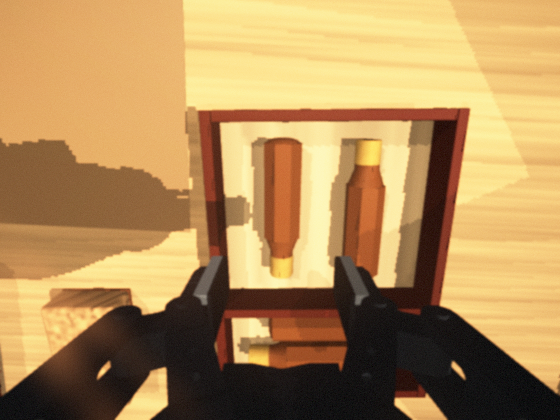

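Both handles lie flat, parallel and separate in the bay at (282,205) and (365,205). Now the knobs.

>>> jog_arm([
  [[-0.038, -0.009, -0.006], [0.001, 0, 0.004], 0],
  [[-0.038, -0.009, -0.006], [0.001, 0, 0.004], 0],
  [[-0.038, -0.009, -0.006], [0.001, 0, 0.004], 0],
  [[-0.038, -0.009, -0.006], [0.001, 0, 0.004], 0],
  [[-0.038, -0.008, -0.006], [0.001, 0, 0.004], 0],
  [[-0.038, -0.008, -0.006], [0.001, 0, 0.004], 0],
  [[-0.038, -0.008, -0.006], [0.001, 0, 0.004], 0],
  [[-0.038, -0.008, -0.006], [0.001, 0, 0.004], 0],
])

```text
time_s: 13.25
eef_pos: [0.4608, 0.0508, 0.3397]
orientation: [-0.002, 0.7, 0.714, -0.002]
contact_force: [1.0, 0.6, -0.8]
gripper_width: 1.001
```

>>> jog_arm([
  [[-0.038, -0.007, -0.005], [0, 0, 0.003], 0],
  [[-0.038, -0.007, -0.005], [0, 0, 0.003], 0],
  [[-0.038, -0.007, -0.005], [0, 0, 0.003], 0],
  [[-0.038, -0.006, -0.005], [0, 0, 0.003], 0],
  [[-0.038, -0.006, -0.005], [0, 0, 0.003], 0],
  [[-0.038, -0.006, -0.005], [0, 0, 0.003], 0],
  [[-0.038, -0.006, 0], [0, 0, 0.003], 0],
  [[-0.03, -0.006, 0], [0, 0, 0.003], 0],
])

```text
time_s: 14.05
eef_pos: [0.413, -0.2463, 0.3698]
orientation: [-0.002, 0.709, 0.705, -0.002]
contact_force: [-0.2, 0.3, -0.9]
gripper_width: 1.003
```

>>> jog_arm([
  [[0, 0, 0], [0, 0, 0], 0],
  [[0, 0, 0], [0, 0, 0], 0],
])

```text
time_s: 14.25
eef_pos: [0.4133, -0.2446, 0.3693]
orientation: [-0.003, 0.709, 0.705, -0.002]
contact_force: [0.0, 1.0, -0.3]
gripper_width: 0.999
```

```bash
python3 - <<'E'
from h import *
import pickle
pickle.dump(camera_model("wrist"),open("w7.pkl","wb"))
cv2.imwrite("pics/w7.png",get_image("wrist"))
plan(.4,-.25,.38,90,1)
E
```

```text
now [ 0.4134 -0.244   0.3693] yaw 89.8 grip 0.999 t 14.3
total tool shift [-0.0061 -0.0135 -0.0106] rot [-0.0071 -0.0004 -0.0041]
[[-0.006, -0.013, -0.011], [-0.007, -0.0, -0.004]]
```

View pics/w7.png

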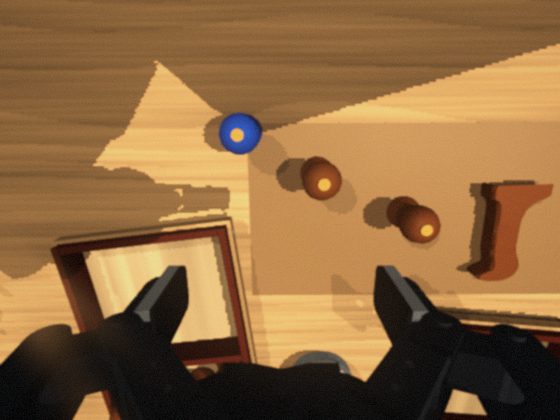

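Brown knobs at (322,179) and (420,224). The blue one at (240,133) is the look-alike to leave, and only the two brown ones match "turned wooden". The knob tray's near bay is at lower left and the tote at (508,230).

```bash
python3 - <<'E'
from h import *
import pickle
im=cv2.imread("pics/w7.png"); cm=pickle.load(open("w7.pkl","rb")); top=cv2.imread("pics/top0.png"); ct=camera_model("top")
gray=cv2.medianBlur(im[...,1],5)
for x0,x1,y0,y1 in [(285,355,145,212),(385,455,190,255)]:
    c=cv2.HoughCircles(gray[y0:y1,x0:x1],cv2.HOUGH_GRADIENT,1,40,param1=80,param2=10,minRadius=15,maxRadius=25)
    c=c[0,0]+[x0,y0,0]; print("circ",c.round(1),cast(cm,[c[:2]],.047)[0].round(4))
print("top heads",cast(ct,[(316.8,241),(357,260.2)],.047).round(4))
b,g,r=[im[...,i].astype(int) for i in range(3)]
dark=(r<120)&(r>25)&(g/(r+1)<.5)
for u in (90,120,150,180,210):
    c=np.where(dark[210:290,u])[0]+210; print("col",u,c.min(),cast(cm,[(u,c.min())],.04)[0,:2].round(4))
for v in (260,290,320):
    c=np.where(dark[v,40:270])[0]+40; print("row",v,c.min(),c.max(),cast(cm,[(c.min(),v),(c.max(),v)],.04)[:,:2].round(4).tolist())
m=(g/(r+1)<.52)&(r>60); m[:, :462]=0; m[:170]=0; m[292:]=0
for mm,s,c in blobs(m,300):
    w=cast(cm,np.argwhere(mm)[:,::-1],.024)[:,:2]*1000; mr=cv2.minAreaRect(w.astype(np.float32)); print("tote",s,np.round(mr[0],1),np.round(mr[1],1),round(mr[2],1))
    for v in (205,220,225,230,235,240,250): 
        q=np.where(mm[v])[0]; print(v,q.min(),q.max(),cast(cm,[(q.min(),v),(q.max(),v)],.024)[:,:2].round(4).tolist())
E
```

```text
circ [321.5 180.5  19.3] [ 0.3952 -0.2073  0.047 ]
circ [419.5 224.5  19.6] [ 0.4389 -0.1111  0.047 ]
top heads [[ 0.4399 -0.1112  0.047 ]
 [ 0.3968 -0.2065  0.047 ]]
col 90 242 [ 0.4583 -0.4378]
col 120 238 [ 0.4541 -0.4069]
col 150 238 [ 0.4543 -0.3768]
col 180 233 [ 0.4491 -0.3461]
col 210 230 [ 0.446  -0.3159]
row 260 56 230 [[0.4779, -0.4761], [0.4788, -0.2976]]
row 290 87 236 [[0.5127, -0.4505], [0.5135, -0.293]]
row 320 78 241 [[0.5494, -0.4669], [0.5503, -0.2893]]
tote [ 475  185   77   95 2967] [458.1  -2.6] [105.4  60.8] 0.1
205 496 529 [[0.4262, -0.0245], [0.4263, 0.0093]]
220 494 520 [[0.4423, -0.0236], [0.4425, 0.0034]]
225 493 518 [[0.4478, -0.0236], [0.448, 0.0025]]
230 493 517 [[0.4534, -0.0226], [0.4535, 0.0026]]
235 492 516 [[0.459, -0.0226], [0.4591, 0.0027]]
240 492 515 [[0.4647, -0.0216], [0.4648, 0.0028]]
250 490 514 [[0.4761, -0.0216], [0.4763, 0.004]]
```

>>> jog_arm([
  [[0.019, -0.009, 0.01], [-0.006, 0, 0], 0.3],
  [[0.018, -0.009, 0.03], [0, 0, 0], 0.3],
  [[0, 0, 0.04], [0, 0, 0], 0.3],
  [[0, 0, 0.04], [0, 0, 0], 0.3],
  [[0, 0, 0.03], [0, 0, 0], 0.3],
  [[0, 0, 0], [0, 0, 0], 0.3],
])

```text
time_s: 14.9
eef_pos: [0.3946, -0.2055, 0.2168]
orientation: [-0.003, 0.708, 0.706, -0.001]
contact_force: [-0.5, 0.7, 0.0]
gripper_width: 0.7
```

```bash
python3 - <<'E'
from h import *
plan(.396,-.207,.199,90,1)
E
```

```text
now [ 0.3946 -0.2055  0.2168] yaw 89.9 grip 0.7 t 14.9
total tool shift [-0.0016  0.0015  0.0178] rot [-0.0052 -0.0035 -0.0023]
[[-0.002, 0.001, 0.018], [-0.005, -0.004, -0.002]]
```

>>> jog_arm([
  [[-0.0015, 0.0015, 0.01], [-0.005, -0.003, 0], 0.3],
  [[0, 0, 0.008], [0, 0, 0], 0.4],
  [[0, 0, 0], [0, 0, 0], 0.8],
  [[0, 0, 0], [0, 0, 0], 0.8],
  [[0, 0, 0], [0, 0, 0], 0.8],
  [[0, 0, 0], [0, 0, 0], 0.8],
], grip_force=40)

```text
time_s: 15.5
eef_pos: [0.3971, -0.2088, 0.2017]
orientation: [0.003, 0.708, 0.706, 0.001]
contact_force: [0.2, 1.8, 7.8]
gripper_width: 0.411
```

>>> jog_arm([
  [[0, 0, -0.015], [0, 0, 0], 0.8],
  [[0, 0, -0.03], [0, 0, 0], 0.8],
  [[0, 0, -0.04], [0, 0, 0], 0.8],
  [[0, 0, -0.02], [0, 0, 0], 0.8],
  [[0, 0, 0], [0, 0, 0], 0.8],
])

```text
time_s: 16.0
eef_pos: [0.397, -0.2089, 0.3086]
orientation: [0.005, 0.708, 0.706, 0.001]
contact_force: [-0.0, -0.2, -0.6]
gripper_width: 0.405
```

```bash
python3 - <<'E'
from h import *
cv2.imwrite("pics/w8.png",np.hstack([get_image("wrist")[60:400,130:430],get_image("side")[150:400,150:480].repeat(1,0)[:250].copy() if 0 else cv2.resize(get_image("side")[180:380,180:420],(408,340))]))
plan(.536-.0043,-.381+.0368,.305,96.6,6)
E
```

```text
now [ 0.3965 -0.2084  0.3059] yaw 89.8 grip 0.408 t 16.1
total tool shift [-0.1352  0.1358  0.0018] rot [ 0.0038  0.0033 -0.1191]
[[-0.023, 0.023, 0.0], [0.001, 0.001, -0.02]]
[[-0.023, 0.022, 0.0], [0.001, 0.001, -0.02]]
[[-0.023, 0.022, 0.0], [0.001, 0.001, -0.02]]
[[-0.024, 0.021, 0.0], [0.001, 0.001, -0.02]]
[[-0.024, 0.021, 0.0], [0.001, 0.001, -0.02]]
[[-0.025, 0.02, 0.0], [0.001, 0.001, -0.02]]
```

View pics/w8.png

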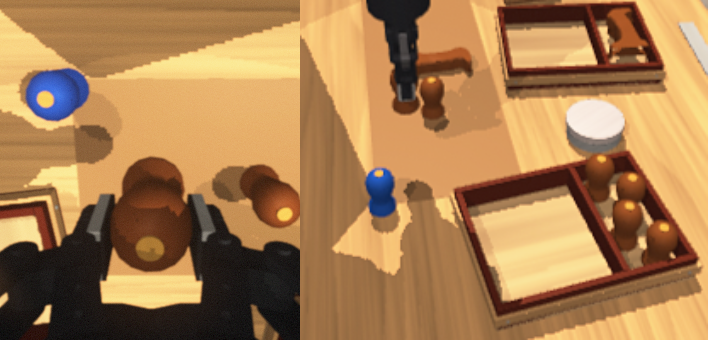

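Knob held by the head, upright; the blue look-alike is untouched.

>>> jog_arm([
  [[-0.023, 0.023, 0], [0, 0.001, -0.02], 0.8],
  [[-0.023, 0.022, 0], [0, 0.001, -0.02], 0.8],
  [[-0.023, 0.022, 0], [0, 0, -0.02], 0.8],
  [[-0.024, 0.021, 0], [0, 0, -0.02], 0.8],
  [[-0.024, 0.021, 0], [0, 0, -0.02], 0.8],
  [[-0.025, 0.02, 0], [0, 0, -0.02], 0.8],
  [[0, 0, 0.03], [0, 0, 0], 0.8],
  [[0, 0, 0.03], [0, 0, 0], 0.8],
])

```text
time_s: 16.9
eef_pos: [0.5326, -0.3451, 0.2443]
orientation: [0.001, 0.665, 0.747, 0.001]
contact_force: [0.6, 0.7, -0.9]
gripper_width: 0.411
```

>>> jog_arm([
  [[0, 0, 0.025], [0, 0, 0], 0.8],
  [[0, 0, 0], [0, 0, 0], 0.8],
  [[0, 0, 0], [0, 0, 0], 0.8],
])

```text
time_s: 17.2
eef_pos: [0.5322, -0.3444, 0.2212]
orientation: [0.001, 0.665, 0.747, 0.001]
contact_force: [0.1, 0.3, -0.7]
gripper_width: 0.411
```

```bash
python3 - <<'E'
from h import *
plan(.536-.0043,-.381+.0368,.2085,96.6,1)
E
```

```text
now [ 0.5322 -0.3444  0.2212] yaw 96.7 grip 0.411 t 17.2
total tool shift [ 0.0002 -0.0005  0.0127] rot [ 0.0023 -0.0002  0.001 ]
[[0.0, -0.0, 0.013], [0.002, -0.0, 0.001]]
```

>>> jog_arm([
  [[0, 0, 0.006], [0.002, 0, 0], 0.8],
  [[0, 0, 0.004], [0, 0, 0], 0.8],
  [[0, 0, 0.0015], [0, 0, 0], 0.8],
  [[0, 0, 0], [0, 0, 0], 0.8],
])

```text
time_s: 17.6
eef_pos: [0.5324, -0.3445, 0.2103]
orientation: [0.001, 0.665, 0.747, 0.0]
contact_force: [-0.2, 0.6, -0.7]
gripper_width: 0.412
```

>>> jog_arm([
  [[0, 0, 0.001], [0, 0, 0], 0.8],
  [[0, 0, 0.001], [0, 0, 0], 0.8],
  [[0, 0, 0], [0, 0, 0], 0.8],
])

```text
time_s: 17.9
eef_pos: [0.5324, -0.3445, 0.2082]
orientation: [0.001, 0.665, 0.747, 0.0]
contact_force: [-0.7, -0.7, -0.9]
gripper_width: 0.41
```

>>> jog_arm([
  [[0, 0, 0.001], [0, 0, 0], 0.8],
  [[0, 0, 0.001], [0, 0, 0], 0.8],
  [[0, 0, 0], [0, 0, 0], 0.8],
])

```text
time_s: 18.2
eef_pos: [0.5326, -0.3444, 0.2076]
orientation: [0.002, 0.665, 0.747, 0.0]
contact_force: [-3.1, 4.5, 17.2]
gripper_width: 0.409
```

>>> jog_arm([
  [[0, 0, -0.001], [0, 0, 0], 0.8],
  [[0, 0, 0], [0, 0, 0], 0.55],
  [[0, 0, 0], [0, 0, 0], 0.5],
  [[0, 0, 0], [0, 0, 0], 0.43],
  [[0, 0, 0], [0, 0, 0], 0.42],
  [[0, 0, -0.015], [0, 0, 0], 0.42],
  [[0, 0, -0.04], [0, 0, 0], 0.42],
  [[0, 0, -0.05], [0, 0, 0], 0.42],
])

```text
time_s: 19.0
eef_pos: [0.5318, -0.3441, 0.3119]
orientation: [-0.001, 0.665, 0.747, 0.0]
contact_force: [1.1, -0.8, 1.1]
gripper_width: 0.58
```

```bash
python3 - <<'E'
from h import *
cv2.imwrite("pics/w9.png",get_image("wrist"))
plan(.4395,-.111,.30,90,7)
E
```

```text
now [ 0.5327 -0.3448  0.3213] yaw 96.7 grip 0.578 t 19.1
total tool shift [ 0.2432 -0.0656  0.0192] rot [0.0071 0.0063 0.1162]
[[0.035, -0.009, 0.003], [0.001, 0.001, 0.017]]
[[0.035, -0.01, 0.003], [0.001, 0.001, 0.017]]
[[0.034, -0.011, 0.003], [0.001, 0.001, 0.017]]
[[0.034, -0.011, 0.003], [0.001, 0.001, 0.017]]
[[0.034, -0.012, 0.003], [0.001, 0.001, 0.017]]
[[0.034, -0.012, 0.003], [0.001, 0.001, 0.017]]
[[0.034, -0.013, 0.003], [0.001, 0.001, 0.017]]
```

View pics/w9.png

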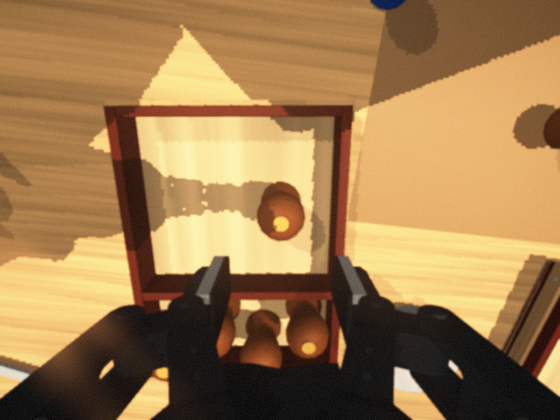

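Knob stands upright in the bay at (281,212). Now the second one.

>>> jog_arm([
  [[0.035, -0.009, 0.003], [0.001, 0.001, 0.017], 0.3],
  [[0.035, -0.01, 0.003], [0.001, 0.001, 0.017], 0.3],
  [[0.034, -0.011, 0.003], [0.001, 0.001, 0.017], 0.3],
  [[0.034, -0.011, 0.003], [0.001, 0.001, 0.017], 0.3],
  [[0.034, -0.012, 0.003], [0.001, 0.001, 0.017], 0.3],
  [[0.034, -0.012, 0.003], [0.001, 0.001, 0.017], 0.3],
  [[0.034, -0.013, 0.003], [0.001, 0.001, 0.015], 0.3],
  [[0, 0, 0.02], [0, 0, 0], 0.3],
])

```text
time_s: 19.85
eef_pos: [0.4373, -0.1069, 0.2729]
orientation: [-0.003, 0.707, 0.708, 0.0]
contact_force: [-0.5, 0.4, -1.4]
gripper_width: 0.697
```

>>> jog_arm([
  [[0, 0, 0.01], [0, 0, 0], 0.3],
  [[0, 0, 0], [0, 0, 0], 0.3],
])

```text
time_s: 20.05
eef_pos: [0.4384, -0.1098, 0.2608]
orientation: [-0.005, 0.707, 0.707, -0.0]
contact_force: [0.0, -0.4, 0.0]
gripper_width: 0.702
```

```bash
python3 - <<'E'
from h import *
plan(.4393,-.111,.199,90,1)
E
```

```text
now [ 0.4384 -0.1098  0.2608] yaw 89.9 grip 0.702 t 20.1
total tool shift [-0.0016  0.0014  0.0618] rot [-0.0073 -0.0063 -0.0009]
[[-0.002, 0.001, 0.062], [-0.007, -0.006, -0.001]]
```

>>> jog_arm([
  [[-0.0015, 0.001, 0.025], [-0.007, -0.006, 0], 0.3],
  [[0, 0, 0.025], [0, 0, 0], 0.3],
  [[0, 0, 0.012], [0, 0, 0], 0.35],
  [[0, 0, 0], [0, 0, 0], 0.8],
  [[0, 0, 0], [0, 0, 0], 0.8],
  [[0, 0, 0], [0, 0, 0], 0.8],
  [[0, 0, 0], [0, 0, 0], 0.8],
  [[0, 0, 0], [0, 0, 0], 0.8],
])

```text
time_s: 20.85
eef_pos: [0.4396, -0.1111, 0.2002]
orientation: [0.001, 0.707, 0.707, 0.0]
contact_force: [-0.2, -0.5, -1.5]
gripper_width: 0.411
```

>>> jog_arm([
  [[0, 0, -0.015], [0, 0, 0], 0.8],
  [[0, 0, -0.03], [0, 0, 0], 0.8],
  [[0, 0, -0.04], [0, 0, 0], 0.8],
  [[0, 0, -0.03], [0, 0, 0], 0.8],
  [[0, 0, 0], [0, 0, 0], 0.8],
])

```text
time_s: 21.35
eef_pos: [0.44, -0.1113, 0.3184]
orientation: [0.003, 0.707, 0.707, 0.001]
contact_force: [0.7, -0.6, -1.9]
gripper_width: 0.415
```

```bash
python3 - <<'E'
from h import *
plan(.536+.0043,-.381-.0368,.315,96.6,8)
E
```

```text
now [ 0.44   -0.1113  0.3184] yaw 90.0 grip 0.415 t 21.4
total tool shift [-0.3064  0.1004  0.0049] rot [ 0.0066  0.0033 -0.1158]
[[-0.038, 0.013, 0.001], [0.001, 0.0, -0.014]]
[[-0.038, 0.012, 0.001], [0.001, 0.0, -0.014]]
[[-0.039, 0.011, 0.001], [0.001, 0.0, -0.014]]
[[-0.039, 0.011, 0.001], [0.001, 0.0, -0.014]]
[[-0.039, 0.01, 0.001], [0.001, 0.0, -0.014]]
[[-0.039, 0.01, 0.0], [0.001, 0.0, -0.014]]
[[-0.039, 0.009, 0.0], [0.001, 0.0, -0.014]]
[[-0.039, 0.009, 0.0], [0.001, 0.0, -0.014]]
```

>>> jog_arm([
  [[-0.038, 0.013, 0.001], [0, 0, -0.014], 0.8],
  [[-0.038, 0.012, 0.001], [0, 0, -0.014], 0.8],
  [[-0.039, 0.011, 0.001], [0, 0, -0.014], 0.8],
  [[-0.039, 0.011, 0.001], [0, 0, -0.014], 0.8],
  [[-0.039, 0.01, 0.001], [0, 0, -0.014], 0.8],
  [[-0.039, 0.01, 0], [0, 0, -0.014], 0.8],
  [[-0.039, 0.009, 0], [0, 0, -0.014], 0.8],
  [[-0.037, 0.009, 0], [0, 0, -0.014], 0.8],
])

```text
time_s: 22.15
eef_pos: [0.5391, -0.4164, 0.3091]
orientation: [0.0, 0.667, 0.745, 0.0]
contact_force: [0.2, -0.3, -0.2]
gripper_width: 0.414
```

>>> jog_arm([
  [[0, 0, 0.03], [0, 0, 0], 0.8],
  [[0, 0, 0.035], [0, 0, 0], 0.8],
  [[0, 0, 0.025], [0, 0, 0], 0.8],
  [[0, 0, 0], [0, 0, 0], 0.8],
  [[0, 0, 0], [0, 0, 0], 0.8],
])

```text
time_s: 22.65
eef_pos: [0.5391, -0.4147, 0.2201]
orientation: [0.0, 0.667, 0.745, 0.0]
contact_force: [0.4, 0.1, -0.9]
gripper_width: 0.409
```

```bash
python3 - <<'E'
from h import *
plan(.536+.0043,-.381-.0368,.2075,96.6,1)
E
```

```text
now [ 0.5391 -0.4147  0.2201] yaw 96.4 grip 0.409 t 22.6
total tool shift [-0.0032  0.0009  0.0126] rot [ 0.0008 -0.     -0.0039]
[[-0.003, 0.001, 0.013], [0.001, -0.0, -0.004]]
```

>>> jog_arm([
  [[-0.002, 0.001, 0.006], [0, 0, 0], 0.8],
  [[0, 0, 0.004], [0, 0, 0], 0.8],
  [[0, 0, 0.0015], [0, 0, 0], 0.8],
  [[0, 0, 0], [0, 0, 0], 0.8],
])

```text
time_s: 23.05
eef_pos: [0.5403, -0.4166, 0.2086]
orientation: [0.001, 0.667, 0.745, 0.0]
contact_force: [-0.5, -0.1, -0.1]
gripper_width: 0.415
```

>>> jog_arm([
  [[0, 0, 0.001], [0, 0, 0], 0.8],
  [[0, 0, 0.001], [0, 0, 0], 0.8],
  [[0, 0, 0], [0, 0, 0], 0.8],
])

```text
time_s: 23.35
eef_pos: [0.5403, -0.4166, 0.2065]
orientation: [0.001, 0.667, 0.745, 0.0]
contact_force: [0.6, -0.2, 0.1]
gripper_width: 0.414
```

>>> jog_arm([
  [[0, 0, 0.001], [0, 0, 0], 0.8],
  [[0, 0, 0.001], [0, 0, 0], 0.8],
  [[0, 0, 0], [0, 0, 0], 0.8],
])

```text
time_s: 23.65
eef_pos: [0.5405, -0.4166, 0.2057]
orientation: [0.001, 0.667, 0.745, 0.0]
contact_force: [-2.1, 4.1, 11.6]
gripper_width: 0.41
```

>>> jog_arm([
  [[0, 0, -0.001], [0, 0, 0], 0.8],
  [[0, 0, 0], [0, 0, 0], 0.55],
  [[0, 0, 0], [0, 0, 0], 0.5],
  [[0, 0, 0], [0, 0, 0], 0.43],
  [[0, 0, 0], [0, 0, 0], 0.42],
  [[0, 0, -0.015], [0, 0, 0], 0.42],
  [[0, 0, -0.04], [0, 0, 0], 0.42],
  [[0, 0, -0.05], [0, 0, 0], 0.42],
])

```text
time_s: 24.45
eef_pos: [0.5397, -0.4163, 0.3101]
orientation: [-0.001, 0.667, 0.745, 0.0]
contact_force: [-0.3, -1.3, 0.7]
gripper_width: 0.58
```

```bash
python3 - <<'E'
from h import *
cv2.imwrite("pics/w10.png",get_image("wrist"))
plan(.435,-.008,.31,90,11)
E
```

```text
now [ 0.5405 -0.417   0.3199] yaw 96.4 grip 0.579 t 24.5
total tool shift [ 0.4182 -0.0596  0.0068] rot [0.0065 0.0062 0.1112]
[[0.038, -0.005, 0.001], [0.001, 0.001, 0.01]]
[[0.038, -0.006, 0.001], [0.001, 0.001, 0.01]]
[[0.038, -0.006, 0.001], [0.001, 0.001, 0.01]]
[[0.038, -0.007, 0.001], [0.001, 0.001, 0.01]]
[[0.038, -0.007, 0.001], [0.001, 0.001, 0.01]]
[[0.038, -0.007, 0.001], [0.001, 0.001, 0.01]]
[[0.038, -0.008, 0.001], [0.001, 0.001, 0.01]]
[[0.038, -0.008, 0.001], [0.001, 0.001, 0.01]]
[[0.037, -0.008, 0.001], [0.001, 0.001, 0.01]]
[[0.037, -0.009, 0.001], [0.001, 0.001, 0.01]]
[[0.037, -0.009, 0.001], [0.001, 0.001, 0.01]]
```

View pics/w10.png

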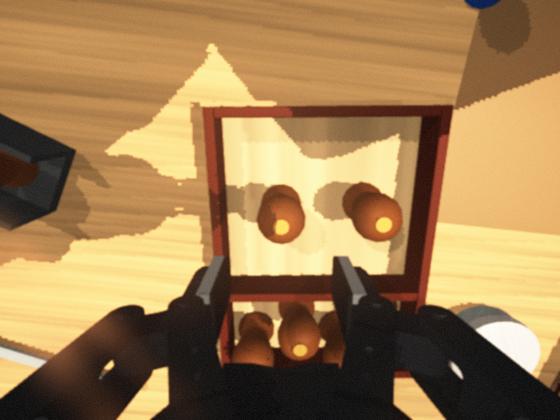

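Both knobs stand in the bay at (281,212) and (375,212). Now the tote.

>>> jog_arm([
  [[0.038, -0.005, 0.001], [0.001, 0.001, 0.01], 0.3],
  [[0.038, -0.006, 0.001], [0.001, 0.001, 0.01], 0.3],
  [[0.038, -0.006, 0.001], [0.001, 0.001, 0.01], 0.2],
  [[0.038, -0.007, 0.001], [0.001, 0.001, 0.01], 0.2],
  [[0.038, -0.007, 0.001], [0.001, 0.001, 0.01], 0.2],
  [[0.038, -0.007, 0.001], [0.001, 0.001, 0.01], 0.2],
  [[0.038, -0.008, 0.001], [0, 0, 0.01], 0.2],
  [[0.038, -0.008, 0.001], [0, 0, 0.01], 0.2],
])

```text
time_s: 25.3
eef_pos: [0.4625, -0.1161, 0.3035]
orientation: [-0.003, 0.696, 0.718, 0.0]
contact_force: [1.2, 0.6, 0.3]
gripper_width: 0.801
```

>>> jog_arm([
  [[0.037, -0.008, 0.001], [0, 0, 0.01], 0.2],
  [[0.037, -0.009, 0.001], [0, 0, 0.01], 0.2],
  [[0.034, -0.009, 0.001], [0, 0, 0.01], 0.2],
  [[0, 0, 0], [0, 0, 0], 0.2],
  [[0, 0, 0], [0, 0, 0], 0.2],
])

```text
time_s: 25.8
eef_pos: [0.4349, -0.0097, 0.3014]
orientation: [-0.003, 0.706, 0.708, 0.0]
contact_force: [-0.2, 0.0, -0.1]
gripper_width: 0.805
```

```bash
python3 - <<'E'
from h import *
plan(.461,-.008,.182,90,1)
cm=camera_model("wrist");im=get_image("wrist");cv2.imwrite("pics/w11.png",im)
b,g,r=[im[...,i].astype(int) for i in range(3)]
m=(g/(r+1)<.52)&(r>60)
for mm,s,c in blobs(m,1500):
    print(s,c)
    if not 200<c[0]<360: continue
    for v in range(s[1]+3,s[1]+s[3],12):
        q=np.where(mm[v])[0]; print(v,q.min(),q.max(),cast(cm,[(q.min(),v),(q.max(),v)],.02)[:,:2].round(4).tolist())
E
```

```text
now [ 0.4349 -0.0097  0.3014] yaw 90.2 grip 0.805 t 25.8
total tool shift [0.001  0.0267 0.1193] rot [-0.0045 -0.0048  0.0029]
[[0.001, 0.027, 0.119], [-0.005, -0.005, 0.003]]
[ 257  176   75  121 4150] [287.49445783 231.58120482]
179 258 331 [[0.4081, -0.0272], [0.408, 0.031]]
191 259 327 [[0.4179, -0.0266], [0.4178, 0.0283]]
203 268 308 [[0.4279, -0.0194], [0.4279, 0.0132]]
215 269 301 [[0.4382, -0.0187], [0.4381, 0.0077]]
227 270 299 [[0.4487, -0.0179], [0.4486, 0.0063]]
239 270 299 [[0.4594, -0.018], [0.4594, 0.0065]]
251 271 299 [[0.4704, -0.0172], [0.4703, 0.0067]]
263 272 303 [[0.4816, -0.0164], [0.4816, 0.0104]]
275 274 306 [[0.4931, -0.0147], [0.4931, 0.0132]]
287 261 303 [[0.5049, -0.0263], [0.5049, 0.0109]]
```

View pics/w11.png

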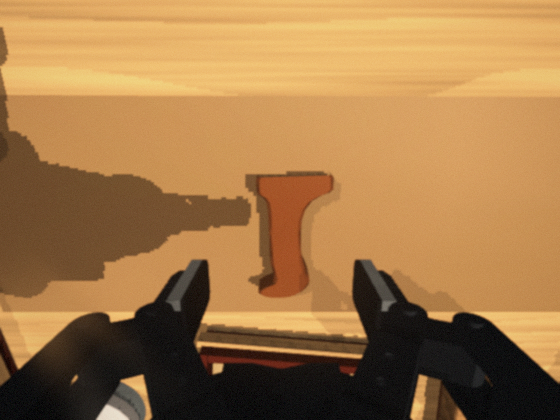

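Tote at (286,235), foot end nearest, bar columns 270 to 299: grip at (0.460, -0.006), jaws at 92°.

>>> jog_arm([
  [[0.0035, 0.0255, 0.01], [-0.004, -0.004, -0.028], 0.2],
  [[0, 0, 0.04], [0, 0, 0], 0.2],
  [[0, 0, 0.04], [0, 0, 0], 0.3],
  [[0, 0, 0.025], [0, 0, 0], 0.3],
  [[0, 0, 0], [0, 0, 0], 0.3],
])

```text
time_s: 26.35
eef_pos: [0.4595, -0.0072, 0.1836]
orientation: [-0.003, 0.697, 0.717, -0.001]
contact_force: [-0.2, 0.0, 0.6]
gripper_width: 0.699
```

```bash
python3 - <<'E'
from h import *
plan(.460,-.006,.183,92,1)
E
```

```text
now [ 0.4595 -0.0072  0.1836] yaw 91.6 grip 0.699 t 26.4
total tool shift [0.0012 0.0005 0.0006] rot [-0.0057 -0.0021 -0.0072]
[[0.001, 0.001, 0.001], [-0.006, -0.002, -0.007]]
```

>>> jog_arm([
  [[0.001, 0.0005, 0], [-0.005, -0.002, -0.007], 0.5],
  [[0, 0, 0], [0, 0, 0], 0.9],
  [[0, 0, 0], [0, 0, 0], 0.9],
  [[0, 0, 0], [0, 0, 0], 0.9],
  [[0, 0, 0], [0, 0, 0], 0.9],
  [[0, 0, 0], [0, 0, 0], 0.9],
], grip_force=50)

```text
time_s: 26.95
eef_pos: [0.4613, -0.0056, 0.1877]
orientation: [0.003, 0.694, 0.72, 0.002]
contact_force: [-1.0, -1.2, 6.8]
gripper_width: 0.301
```

>>> jog_arm([
  [[0, 0, -0.02], [0, 0, 0], 0.9],
  [[0, 0, -0.03], [0, 0, 0], 0.9],
  [[0, 0, -0.04], [0, 0, 0], 0.9],
  [[0, 0, -0.03], [0, 0, 0], 0.9],
  [[0, 0, 0], [0, 0, 0], 0.9],
])

```text
time_s: 27.45
eef_pos: [0.4611, -0.0054, 0.3107]
orientation: [0.005, 0.694, 0.72, 0.003]
contact_force: [0.2, -0.4, -1.9]
gripper_width: 0.302
```

```bash
python3 - <<'E'
from h import *
plan(.58,-.005,.305,88,4)
E
```

```text
now [ 0.4611 -0.0054  0.3107] yaw 92.1 grip 0.302 t 27.4
total tool shift [-0.0039  0.1188  0.0071] rot [0.0115 0.0021 0.0712]
[[-0.001, 0.03, 0.002], [0.003, 0.001, 0.018]]
[[-0.0, 0.03, 0.002], [0.003, 0.001, 0.018]]
[[0.0, 0.03, 0.002], [0.003, 0.001, 0.018]]
[[0.001, 0.03, 0.002], [0.003, 0.001, 0.018]]
```

>>> jog_arm([
  [[-0.001, 0.03, 0], [0.003, 0, 0.018], 0.9],
  [[0, 0.03, 0], [0.003, 0, 0.018], 0.9],
  [[0, 0.03, 0], [0.003, 0, 0.018], 0.9],
  [[0.001, 0.03, 0], [0.002, 0, 0.018], 0.9],
  [[0, 0, 0], [0, 0, 0], 0.9],
  [[0, 0, 0], [0, 0, 0], 0.9],
])

```text
time_s: 28.05
eef_pos: [0.5803, -0.0041, 0.3057]
orientation: [-0.002, 0.72, 0.694, -0.003]
contact_force: [-0.2, 0.4, -0.7]
gripper_width: 0.299
```

```bash
python3 - <<'E'
from h import *
plan(.644,-.006,.30,88,1)
cm=camera_model("wrist");im=get_image("wrist");cv2.imwrite("pics/w12.png",im)
b,g,r=[im[...,i].astype(int) for i in range(3)]
dark=(r<125)&(r>25)&(g/(r+1)<.5)
for v in range(140,250,20):
    q=np.where(dark[v])[0]; print(v,q[:1],q[-1:],cast(cm,[(q.min(),v),(q.max(),v)],.04)[:,:2].round(4).tolist() if len(q) else '')
for u in range(160,420,40):
    q=np.where(dark[:,u])[0]; print("col",u,q[:1],cast(cm,[(u,q.min())],.04)[0,:2].round(4) if len(q) else '')
E
```

```text
now [ 0.5803 -0.0041  0.3057] yaw 88.0 grip 0.299 t 28.1
total tool shift [0.0004 0.0638 0.0052] rot [-0.0075  0.0009 -0.0006]
[[0.0, 0.064, 0.005], [-0.007, 0.001, -0.001]]
140 [] [] 
160 [] [] 
180 [] [] 
200 [198] [244] [[0.5637, -0.0676], [0.5649, -0.0326]]
220 [183] [403] [[0.5793, -0.081], [0.5853, 0.0896]]
240 [183] [400] [[0.5959, -0.0831], [0.6019, 0.0885]]
col 160 [] 
col 200 [198] [ 0.5622 -0.0659]
col 240 [198] [ 0.5633 -0.0355]
col 280 [260] [ 0.6158 -0.007 ]
col 320 [345] [0.6986 0.0252]
col 360 [207] [0.5736 0.0559]
col 400 [208] [0.5755 0.0866]
```

View pics/w12.png

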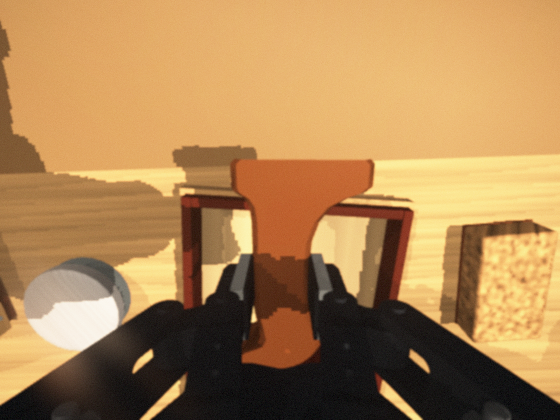

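The tote is held level above the near bay, which has its near wall at row ~200 and side walls at columns 190 and 403. Bay centre is (0.647, -0.003), yaw -5.5°; the tin and block are undisturbed.

```bash
python3 - <<'E'
from h import *
plan(.648,-.009,.305,84.5,3)
E
```

```text
now [ 0.5797 -0.0041  0.3059] yaw 88.0 grip 0.297 t 28.1
total tool shift [-0.0025  0.0684  0.0004] rot [-0.0075  0.0011  0.0604]
[[-0.001, 0.023, 0.0], [-0.003, 0.0, 0.02]]
[[-0.0, 0.023, 0.0], [-0.003, 0.0, 0.02]]
[[0.0, 0.023, 0.0], [-0.003, 0.0, 0.02]]
```

>>> jog_arm([
  [[-0.001, 0.023, 0], [-0.002, 0, 0.02], 0.9],
  [[0, 0.023, 0], [-0.002, 0, 0.02], 0.9],
  [[0, 0.023, 0], [-0.003, 0, 0.02], 0.9],
  [[0, 0, 0.03], [0, 0, 0], 0.9],
  [[0, 0, 0.03], [0, 0, 0], 0.9],
  [[0, 0, 0.03], [0, 0, 0], 0.9],
  [[0, 0, 0.01], [0, 0, 0], 0.9],
  [[0, 0, 0], [0, 0, 0], 0.9],
])

```text
time_s: 28.9
eef_pos: [0.6482, -0.0091, 0.2051]
orientation: [-0.0, 0.74, 0.672, -0.001]
contact_force: [-0.5, 0.2, -0.5]
gripper_width: 0.301
```

```bash
python3 - <<'E'
from h import *
plan(.648,-.009,.194,84.5,1)
E
```

```text
now [ 0.6482 -0.0091  0.2051] yaw 84.5 grip 0.301 t 28.9
total tool shift [ 0.0001 -0.0002  0.0111] rot [-0.0021  0.0011  0.0002]
[[0.0, -0.0, 0.011], [-0.002, 0.001, 0.0]]
```

>>> jog_arm([
  [[0, 0, 0.005], [-0.002, 0.001, 0], 0.9],
  [[0, 0, 0.003], [0, 0, 0], 0.9],
  [[0, 0, 0.001], [0, 0, 0], 0.9],
  [[0, 0, 0], [0, 0, 0], 0.9],
])

```text
time_s: 29.3
eef_pos: [0.6491, -0.0091, 0.1971]
orientation: [0.001, 0.74, 0.672, 0.001]
contact_force: [-0.1, -0.5, -1.2]
gripper_width: 0.296
```

>>> jog_arm([
  [[0, 0, 0.001], [0, 0, 0], 0.9],
  [[0, 0, 0.001], [0, 0, 0], 0.9],
  [[0, 0, 0], [0, 0, 0], 0.9],
])

```text
time_s: 29.6
eef_pos: [0.649, -0.0091, 0.1946]
orientation: [0.001, 0.74, 0.672, 0.001]
contact_force: [-0.1, 0.0, -1.3]
gripper_width: 0.303
```

>>> jog_arm([
  [[0, 0, 0.001], [0, 0, 0], 0.9],
  [[0, 0, 0.001], [0, 0, 0], 0.9],
  [[0, 0, 0], [0, 0, 0], 0.9],
])

```text
time_s: 29.9
eef_pos: [0.649, -0.0091, 0.1937]
orientation: [0.001, 0.74, 0.672, 0.001]
contact_force: [-4.9, 0.6, 13.0]
gripper_width: 0.297
```

>>> jog_arm([
  [[0, 0, -0.001], [0, 0, 0], 0.9],
  [[0, 0, 0], [0, 0, 0], 0.55],
  [[0, 0, 0], [0, 0, 0], 0.5],
  [[0, 0, 0], [0, 0, 0], 0.45],
  [[0, 0, 0], [0, 0, 0], 0.4],
  [[0, 0, -0.01], [0, 0, 0], 0.4],
  [[0, 0, -0.04], [0, 0, 0], 0.4],
  [[0, 0, -0.05], [0, 0, 0], 0.4],
])

```text
time_s: 30.7
eef_pos: [0.6482, -0.009, 0.294]
orientation: [-0.0, 0.74, 0.672, -0.0]
contact_force: [1.5, -0.4, 0.1]
gripper_width: 0.6
```

>>> jog_arm([
  [[0, -0.04, -0.02], [0, 0, 0], 0.4],
  [[0, -0.045, -0.01], [0, 0, 0], 0.4],
  [[0, -0.045, 0], [0, 0, 0], 0.4],
  [[0, -0.045, 0], [0, 0, 0], 0.4],
  [[0, -0.045, 0], [0, 0, 0], 0.4],
  [[0, -0.045, 0], [0, 0, 0], 0.4],
  [[0, 0, 0], [0, 0, 0], 0.4],
  [[0, 0, 0], [0, 0, 0], 0.4],
])

```text
time_s: 31.5
eef_pos: [0.3846, 0.0163, 0.3241]
orientation: [0.002, 0.74, 0.672, 0.001]
contact_force: [0.7, 0.3, 0.2]
gripper_width: 0.596
```

```bash
python3 - <<'E'
from h import *
print(get_state()["eef_pos"],get_state()["contact_force"])
t=get_image("top");s=get_image("side");cv2.imwrite("pics/f.png",np.vstack([cv2.resize(t[75:295,50:490],(700,350)),cv2.resize(s[110:380,190:430],(280,315)) if 0 else np.hstack([cv2.resize(s[115:365,200:420],(220,250)),cv2.resize(get_image("wrist")[:,:],(333,250)),np.zeros((250,147,3),np.uint8)])]))
E
```

```text
[0.38460026 0.01633362 0.32411701] [0.68559892 0.34398255 0.20805418]
```

View pics/f.png

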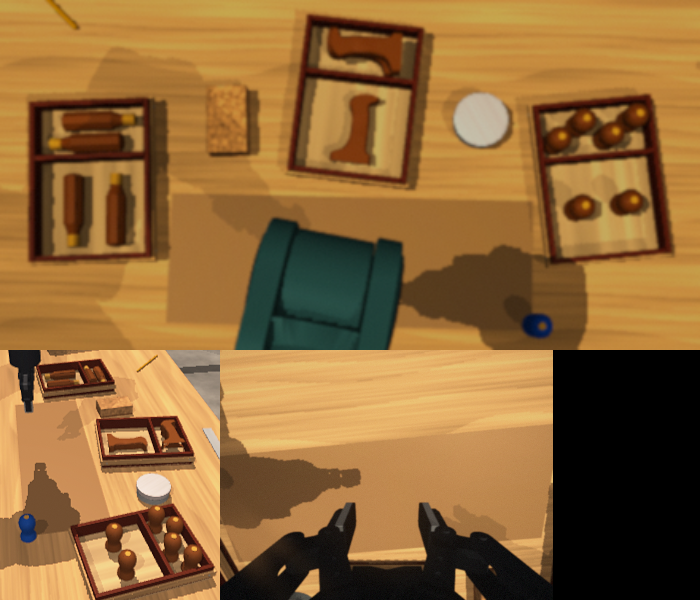

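The final check shows the two handles side by side at (74,210) and (116,208), both knobs standing at (580,207) and (628,202), and the tote flat at (357,130). The tin, block and blue knob have not moved. The arm is clear, so I am handing in.

```bash
python3 -c "
from rig import *
print(sign_off())"
```

```text
the job is handed in; nothing more can be done
None
```

All five parts are in the near bays of their matching trays, and I handed the job in at about 32 s of the 128 s allowed. I placed the chisel handles first, then the knobs, then the tote.

- **Placement:** the last top, side and wrist pictures show the handles flat and side by side, lengthwise from near to far. Both knobs stand on their feet, and the tote lies flat on its side.
- **Left alone:** the wax tin, the sanding block and the blue look-alike appear where they were, judged by eye in the pictures.
- **Set down:** I lowered each part until it touched the tray floor, then released it. The measured contact forces stayed at about 30 N or less.
- **Checks that differed slightly:** the tray outlines from the wrist camera came out about 4 mm narrower than the nominal width. Shadows made the handle and tote trays look too wide in the top view. There was plenty of room in the bays, and no check failed.

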